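Open the bench extractor's wide damper fully and start it

TASK

Open the wide port of the bench fume extractor: push the broad lever away from its rest, past the click of the half-open detent and all the way to the second stop, so that it stays there. Then press the start button right down and let it come up again; do not start the extractor before the lever is at its second stop. Only push: do not pinch the lever, and leave the narrow lever and everything else on the bench where it is.

Things in the scene. Friction and masses are not known exactly. Their poses are not given: they have to be found in the camera images.
- extractor: fixed grey bench fume extractor, box 230 mm long (x), 190 mm wide (y), 70 mm high, filter cartridge on its far (+x) side. Origin: centre of its underside; x along the lever slots in the opening direction (roughly away from the robot), y left, z up. In its deck: wide port (66 mm) behind the broad lever, both on the line y = -50 mm; narrow port (26 mm) behind the narrow lever, on y = +55 mm
- wide_damper (a joint): travel of the broad lever, m, along the extractor's +x: 0 rest (shut), first detent at 0.022 to 0.030 (half open), 0.052 second, hard stop (fully open). Starts at 0 to 0.008. A sprung roller resists over two ridges, with tops at 0.012 and 0.040: about 8 N pushes it over each; once over a top it jumps on by itself into the detent, then to the second stop, and stays there
- wide_damper_grip (a point): middle of the broad lever's rear (-x) face, the face to push: 26 mm above the deck, moves with the lever, axes as the extractor's. The lever's head is an upright black paddle 40 mm wide (y), 16 mm thick (x), from 6 to 46 mm above the deck, on a 10 mm stem
- narrow_damper (a joint): travel of the narrow lever in m along the extractor's +x, 0 to 0.052; it stays wherever it is left and starts anywhere from 0 to 0.03; not to be moved
- narrow_damper_grip (a point): middle of the narrow lever's rear face, 26 mm above the deck; its black paddle is 16 mm wide, 16 mm thick and 40 mm high, 105 mm to the left of the broad one
- start (a joint): travel of the start button in m: 0 up, grows to 0.006 fully down; a spring returns it; it starts to move at 1.5 N and 5 N hold it fully down
- start_top (a point): middle of the top of the start button, a round black push button 26 mm in diameter, 67 mm above the bench, on a fixed grey station 70 x 70 x 45 mm at the right edge of the bench, to the right of the extractor; pressed straight down; the raised collar round it is 54 mm in diameter and 10 mm below the button's top
- pot: grey open pen pot, 78 mm in diameter, 85 mm high, fixed to the bench between the extractor and the right-hand row; origin: centre of its underside
- jar: sample jar with screw cap, 52 mm in diameter, 60 mm high, loose; origin: centre of its underside, z up; stands to the right of the extractor, in the row with the start station, before or behind it
- vial: corked glass vial, 23 mm in diameter, 52 mm high, loose, standing on the extractor's deck near its far right corner; origin: centre of its underside, z up
- amber: brown glass bottle with a white cap, 57 mm in diameter, 92 mm high, loose, on the bench at the near left; origin: centre of its underside, z up
- dropper: brown dropper bottle, 38 mm in diameter, 85 mm high, loose, on the bench to the right of the extractor; origin: centre of its underside, z up
- timer: small cream countdown timer lying flat, 71 x 71 mm, 20 mm high, loose, on the bench at the near right; origin: centre of its underside, z up
Things that resemble listed ones, but are neither listed nor needed, are in the scene too. What is shaped like the amber but red is not meant.

How it is judged (in metres and radians):
On the way, in this order (a step that is already met when the one before it is completed fails the run):
1. the broad lever is at its second stop (value of joint wide_damper above 0.0495 m), for 0.2 s.
2. the start button is pressed down (value of joint start above 0.0042 m), for 0.05 s.
3. the start button has come up again (value of joint start below 0.0015 m), for 0.2 s.
At the end, for the whole second after the job is handed in: the broad lever rests within 2.5 mm of its second stop, the start button is up again after having been pressed at least 4.2 mm of its 6 mm, the narrow lever is within 6 mm of where it was, and the jar, vial, amber bottle and dropper bottle stand upright (value of joint wide_damper above 0.0495 m and value of joint start below 0.0015 m and distance of narrow_damper_grip from where it was at the start of the episode below 0.006 m and angle between each of jar, vial, amber, dropper's own z axis and vertical below 0.2 rad); the robot touches nothing.
It fails at once if the start button was pressed before the broad lever was at its second stop (value of joint start above 0.003 m and value of joint wide_damper below 0.0485 m).
It fails at once if the broad lever was pinched (both halves of its paddle pressed at once) (contact force between the fingers and wide_damper_c1 above 3 N and contact force between the fingers and wide_damper_c2 above 3 N).
It fails at once if the narrow lever was moved by more than 6 mm (distance of narrow_damper_grip from where it was at the start of the episode above 0.006 m).
It fails at once if a bystander was moved by more than 15 mm or lifted (distance of any of jar, vial, amber, dropper, timer from where it was at the start of the episode above 0.015 m).
It also fails if it takes over 45 s, if anything falls off the work surface, if the arm or the gripper's body presses on something with over 40 N, if the wrist force passes 120 N, or if a joint passes its speed limit or range.

ROBOT

A 7-joint arm with a two-finger parallel gripper is mounted at the origin on a cart in front of the work surface, level with it; the furniture and walls round the work are solid. World frame = base frame: x ahead of the robot, y to its left, z up, the work surface at z = 0. Lengths are in mm, angles in rad, forces in N, time in s.
With the tool pointing down it reaches from about 400 to 900 mm from the base axis. Payload 5.6 kg.
Tool frame: the origin (TCP) lies midway between the tips of the shut fingers; the grasp point (between the pads) lies 19 mm behind it; z points along the fingers, y is the line along which they close (so a half turn about z gives the same grasp; the last joint's range is limited). The gripper opens to 92 mm and grips with 3 to 60 N. Pads are 20 mm wide; open, the fingers measure 128 mm over their backs; the gripper's body (75 mm by 189 mm) begins 69 mm behind the grasp point.
Start: joints at [1.296, 0.468, -0.012, 1.603, 0.006, 1.071, -0.056], TCP at [149.281, -632.633, 214.592] pointing down, gripper open.
Joint ranges: [-2.53, 2.53], [-0.31, 2.02], [-1.57, 1.55], [0.28, 2.44], [-1.29, 4.43], [0.15, 1.84], [-2.92, 2.92]. Speed limits (rad/s): [2.57, 2.57, 3.14, 3.14, 3.14, 3.14, 3.14].

INTERFACE

Orientations are given as a rotation vector (axis times angle).
In Python, from cell import robot, grip, kin, viewer gives the robot as it stands. Calls block until the motion is done:
- robot.movep(position, orientation): joint-space move of the TCP to a pose.
- robot.servo_line(position, feed=150, rotation=None): straight line of the TCP; rotation=None keeps the orientation; feed is the mean speed in mm/s.
- robot.goto_joints(angles): joint-space move.
- grip(opening, newtons=None): opening from 0.0 (shut) to 1.0 (fully open); newtons is the grip in N (None keeps the last); returns when the fingers have stopped.
- robot.hold(seconds).
- kin.ik(position, orientation): joint angles nearest the present ones, or None.
- robot.observe(): the state.
- viewer.read_camera(name): name is "scene" or "top" or "wrist"; returns the picture (420x560x3 uint8, red, green, blue); there is no depth.
- viewer.camera_info(name): a dict with "camera_matrix" (3x3 intrinsics, pixels), "R" (3x3) and "t" (3): a world point X has camera coordinates R X + t. Camera axes: x right, y down, z forward; pixel columns grow to the right and rows downward; lengths in mm; the calibration is good to about 2 mm. A picture is of the moment at which its call begins: read the wrist's pose just before it. camera_info takes no time and is no camera call; for the wrist camera it gives the pose at the moment of the call.
A pose or a line that the arm cannot do raises robot.IKError and nothing moves.
- robot.job_done(): hands the job in; it is judged then, once.
Trained networks look in the newest picture that a camera, given by its name, has taken for a name from the list of things; names that differ only in an ending like _2 or _b are one class to them, and where a whole thing is asked for, a point or a joint stands for the part that bears it (a point fixed in the world has none). Each returns a list of dicts, best first, with "confidence" (0 to 1); they miss things now and then, are a little off and sometimes report something else, mostly with a low value. They report only what shows in the picture. A call takes as long as a camera call. They do not tell look-alikes from the thing itself.
- viewer.silhouettes(name, camera): "mask" (420x560 bool, what is visible of it).
- viewer.pinpoint(name, camera): "at" ([x, y, z] in mm, in the coordinates of the camera as it stood for that picture, good to about 4 mm: a listed point, or the origin of a listed thing).
The state is a dict: "t": time; "joints": joint angles; "joint_velocities": joint speeds; "joint_torque": joint torques, N m; "tcp_pos": TCP position; "tcp_rot": TCP orientation; "contact_force": force on the tool from outside, world axes, zero at the start; "wrist_torque": the same for the moment, N m; "grip_width": opening from 0.0 (shut) to 1.0 (fully open); "grip_force": force on a finger pad.
Only numpy, scipy, OpenCV 4.12 (cv2) and the standard library are available. Lean on these libraries where they do the work, as an engineer would, in place of code of your own. Each camera call takes 0.05 s, during which the arm holds its last target. There are 200 camera calls.

## Working session

There is one attempt and no reset: what is moved stays moved. The work goes in short steps, each a Python script; the robot and the scene stay as the last script left them, time stands still between calls to the robot, and variables do not carry over. Pictures are saved under pics/ and viewed, at most 10 in all, crops included, and the job is handed in when it is done.

```bash
mkdir -p pics; ls
cat > h.py <<'E'
import numpy as np, cv2
from cell import robot, grip, kin, viewer
def snap(c,fn=None):
    im=viewer.read_camera(c)
    if fn: cv2.imwrite('pics/'+fn,im[:,:,::-1])
    return im
def world(p,info): return np.array(info['R']).T@(np.array(p)-np.array(info['t']))
def proj(X,info):
    c=np.array(info['R'])@np.array(X)+np.array(info['t']); q=np.array(info['camera_matrix'])@c; return q[:2]/q[2]
def pin(n,c,info,k=3):
    return [(round(d['confidence'],2),world(d['at'],info).round(1).tolist(),proj(world(d['at'],info),info).round().tolist()) for d in viewer.pinpoint(n,c)[:k]]
E
python3 - <<'E'
from h import *
for c in ['scene','top']:
    snap(c,c+'1.png'); i=viewer.camera_info(c)
    for n in ['extractor','wide_damper_grip','narrow_damper_grip','start_top','pot','jar','vial','dropper','amber','timer']: print(c,n,pin(n,c,i))
o=robot.observe();print(o['t'],o['tcp_pos'],o['tcp_rot'])
E
```

```text
pics
scene extractor []
scene wide_damper_grip [(0.8, [541.6, 119.7, 95.4], [282.0, 206.0])]
scene narrow_damper_grip [(0.74, [519.2, 218.8, 97.0], [322.0, 207.0])]
scene start_top [(0.58, [656.1, -106.4, 71.4], [180.0, 222.0])]
scene pot []
scene jar [(0.82, [429.6, -70.2, -0.4], [236.0, 202.0])]
scene vial [(0.66, [723.1, 167.4, 67.7], [274.0, 264.0]), (0.63, [432.3, -67.1, 3.7], [236.0, 201.0])]
scene dropper [(0.92, [554.2, -112.9, 2.2], [202.0, 222.0])]
scene amber [(0.75, [339.5, 324.2, 3.2], [373.0, 208.0]), (0.58, [416.2, 132.6, 2.4], [302.0, 210.0])]
scene timer [(0.64, [365.4, 26.8, 4.1], [274.0, 195.0])]
top extractor [(0.88, [627.1, 190.4, -2.8], [252.0, 175.0])]
top wide_damper_grip [(0.81, [546.2, 114.9, 95.8], [281.0, 200.0])]
top narrow_damper_grip [(0.76, [522.7, 220.5, 97.1], [237.0, 209.0]), (0.5, [656.1, -106.8, 67.4], [371.0, 158.0])]
top start_top [(0.74, [428.9, -65.9, -1.8], [351.0, 251.0]), (0.48, [654.2, -105.6, 67.7], [370.0, 158.0])]
top pot [(0.36, [523.6, 221.4, 97.9], [236.0, 209.0])]
top jar [(0.79, [429.8, -65.3, 0.6], [351.0, 251.0])]
top vial [(0.63, [721.4, 171.8, 74.2], [258.0, 131.0]), (0.29, [431.1, -62.9, 1.6], [350.0, 250.0])]
top dropper [(0.8, [561.4, -113.7, 4.8], [369.0, 199.0])]
top amber [(0.88, [421.0, 129.9, 0.1], [275.0, 254.0]), (0.79, [344.5, 323.0, 2.5], [198.0, 284.0])]
top timer [(0.59, [368.1, 27.0, 0.3], [315.0, 275.0])]
1.1 [ 149.25733349 -632.62726198  214.59753833] [ 3.12052884e+00  3.63093838e-01 -4.79303303e-05]
```

View pics/top1.png

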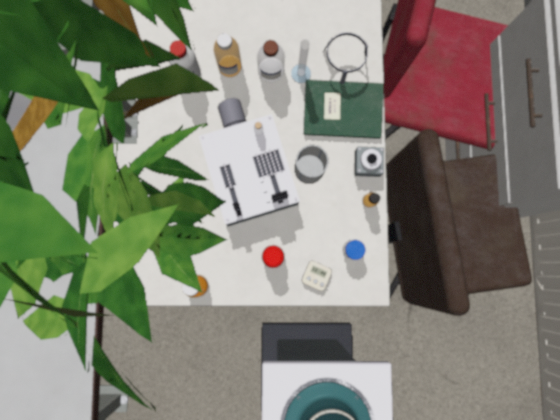

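View pics/scene1.png

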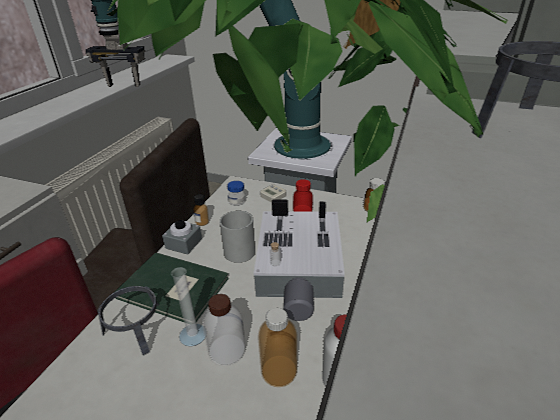

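Scene as understood from the top picture:
- **Levers:** broad lever at (281,197), narrow lever at (237,209).
- **Start station:** at (370,160).
- **Bystanders:** jar with blue cap at (355,250), dropper at (371,200), vial at (259,128), pot at (310,165).
- **Amber candidates:** (198,285) is brown with a white cap at the near left, so it's the amber. (273,257) is the red look-alike, in front of the lever, and I'll avoid it.

Next I'll look with the wrist camera from above.

```bash
cat >> h.py <<'E'
from scipy.spatial.transform import Rotation as Ro
def down(yaw):
    "tool z down, tool y along world heading yaw"
    y=np.array([np.cos(yaw),np.sin(yaw),0]); z=np.array([0,0,-1.]); return Ro.from_matrix(np.c_[np.cross(y,z),y,z]).as_rotvec()
def st(): 
    o=robot.observe(); print('t',round(o['t'],2),'tcp',np.round(o['tcp_pos'],1),'F',np.round(o['contact_force'],1)); return o
E
python3 - <<'E'
from h import *
o=robot.observe(); p=o['tcp_pos']
robot.servo_line([p[0],p[1],400],feed=250)
for s in (0.24,0.24-np.pi): print(s,np.round(kin.ik([520,80,380],down(s)),2) if kin.ik([520,80,380],down(s)) is not None else None)
c=[(np.abs(q-o['joints']).max(),s) for s in (0.24,0.24-np.pi) if (q:=kin.ik([520,80,380],down(s))) is not None]
s=min(c)[1]; print(s)
robot.movep([520,80,380],down(s)); st()
for k,x in enumerate((520,450)):
    if k: robot.servo_line([x,60,380],feed=150)
    robot.hold(.2); i=viewer.camera_info('wrist'); snap('wrist',f'w{k}.png')
    for n in ['extractor','wide_damper_grip','narrow_damper_grip','start_top','vial','dropper','jar']: print(n,pin(n,'wrist',i))
st()
E
```

```text
0.24 [ 0.65  0.28 -1.05  1.64  0.25  1.37 -0.19]
-2.901592653589793 [-1.34  0.27  1.39  1.74 -0.28  1.36 -2.8 ]
0.24
t 4.82 tcp [520.3  78.9 379.8] F [-0.1 -0.3 -0. ]
extractor [(0.76, [628.7, 197.3, 2.3], [359.0, 125.0]), (0.26, [554.2, -111.5, 4.5], [276.0, 275.0])]
wide_damper_grip [(0.62, [720.5, 167.5, 73.8], [421.0, 158.0]), (0.57, [543.5, 113.5, 96.8], [303.0, 166.0])]
narrow_damper_grip []
start_top [(0.57, [651.4, -106.0, 65.9], [329.0, 300.0])]
vial [(0.83, [720.2, 168.5, 70.2], [420.0, 157.0])]
dropper [(0.73, [553.2, -110.5, 2.2], [276.0, 274.0])]
jar [(0.92, [431.3, -68.6, 2.4], [218.0, 241.0])]
extractor [(0.69, [624.5, 198.0, -1.6], [398.0, 124.0]), (0.55, [656.7, -109.3, 68.3], [372.0, 302.0])]
wide_damper_grip [(0.67, [542.7, 115.1, 98.9], [352.0, 164.0])]
narrow_damper_grip [(0.6, [518.7, 218.5, 94.4], [356.0, 87.0])]
start_top [(0.4, [653.1, -107.2, 68.9], [371.0, 301.0])]
vial [(0.6, [721.6, 166.4, 71.2], [467.0, 158.0]), (0.43, [429.8, -67.0, 2.2], [256.0, 239.0])]
dropper [(0.88, [554.1, -111.5, 2.6], [312.0, 274.0])]
jar [(0.67, [427.6, -64.9, -1.1], [255.0, 237.0])]
t 6.65 tcp [450.   60.1 380. ] F [ 0.1 -0.3  0.3]
```

Run:
```python
import cv2
im=cv2.imread('pics/w1.png'); cv2.imwrite('pics/w1c.png',cv2.resize(im[50:350,220:520],(600,600),interpolation=3))
```

```text
(no output)
```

View pics/w1c.png

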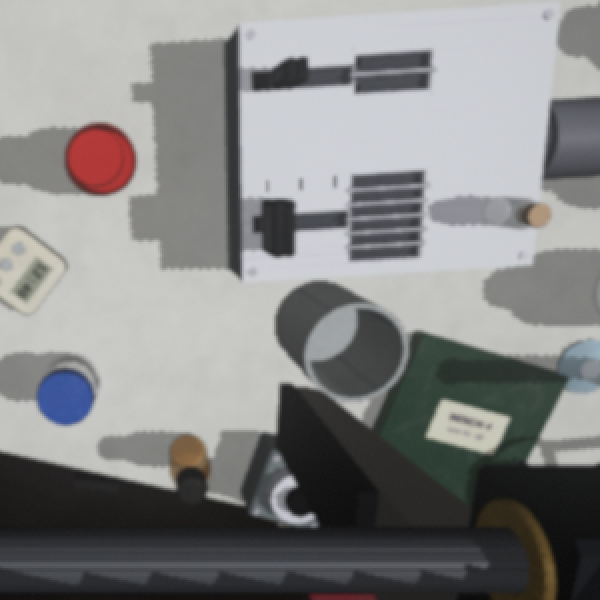

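The wrist crop shows the broad paddle at about (280,228), against three tick marks, and the narrow one at (290,72). The deck screws are at (250,35), (547,15), (252,271) and (521,255). The only black round button with a collar is at about (297,498), and the vial is at (520,212). I'll get the yaw from the deck screws, then approach and push with the shut fingers on the upper right quarter of the rear face, so that only one half is loaded.

Run:
```python
from h import *
i=viewer.camera_info('wrist'); R=np.array(i['R']);t=np.array(i['t']);K=np.array(i['camera_matrix'])
def back(c,z):
    d=R.T@np.linalg.solve(K,[c[0]/2+220,c[1]/2+50,1]); o=-R.T@t; return o+d*(z-o[2])/d[2]
P=[back(c,70) for c in [(250,35),(547,15),(252,271),(521,255)]]
print(np.round(P,1), o:=(-R.T@t).round())
yaws=[np.arctan2(*(b-a)[[1,0]]) for a,b in ((P[0],P[1]),(P[2],P[3]))]+[np.arctan2(*(P[0]-P[2])[[1,0]])-np.pi/2,np.arctan2(*(P[1]-P[3])[[1,0]])-np.pi/2]
print(np.round(yaws,3)); y=np.mean(yaws); c=np.mean(P,axis=0); print('centre',c)
ex=np.array([np.cos(y),np.sin(y)]);ey=np.array([-ex[1],ex[0]])
for n,g in (('broad',(543.3,115)),('narrow',(519.5,219)),('vial',(721,168))): d=np.array(g)-c[:2]; print(n,d@ex,d@ey)
```

```text
[[499.  244.5  70. ]
 [703.1 308.   70. ]
 [550.5  79.2  70. ]
 [753.9 142.1  70. ]] [433. 130. 551.]
[0.302 0.3   0.302 0.297]
centre [626.62739461 193.4496037   70.        ]
broad -102.7911581181445 -50.31672510913217
narrow -94.78980604022709 56.07133044657955
vial 82.63463149782541 -52.205255038490606
```

```bash
cat >> h.py <<'E'
yaw=0.300; C=np.array([626.6,193.4]); EX=np.array([np.cos(yaw),np.sin(yaw)]); EY=np.array([-EX[1],EX[0]])
def L(x,y,z): return np.r_[C+x*EX+y*EY,z]
def loc(): 
    o=robot.observe(); d=o['tcp_pos'][:2]-C; return d@EX, o['contact_force'][:2]@EX, o['contact_force'], o['t']
E
python3 - <<'E'
from h import *
grip(0.0,30)
robot.movep(L(-143,-62,220),down(yaw)); st()
robot.servo_line(L(-143,-62,102),feed=120); st()
b=loc()[1]; x=-143
while x<-50:
    x+=3; robot.servo_line(L(x,-62,102),feed=40)
    l=loc(); print(x,round(l[0],1),round(l[1]-b,1),end=' | ')
    if abs(l[1]-b)>22: break
st(); snap('wrist','w2.png')
E
```

```text
t 8.72 tcp [508.7  92.2 220.8] F [-0.3 -0.   0.7]
t 9.86 tcp [508.9  92.1 102.7] F [-0.1 -0.  -0.5]
-140 -139.4 -1.0 | -137 -136.8 -0.5 | -134 -133.8 0.2 | -131 -130.8 0.6 | -128 -127.8 0.2 | -125 -124.8 -0.6 | -122 -121.8 0.2 | -119 -118.8 -0.1 | -116 -115.8 0.7 | -113 -113.7 -3.4 | -110 -110.9 -5.4 | -107 -106.9 -3.0 | -104 -102.8 0.5 | -101 -100.4 0.6 | -98 -97.8 1.1 | -95 -94.8 -0.4 | -92 -91.9 -0.1 | -89 -88.8 0.6 | -86 -85.8 -0.3 | -83 -83.8 -6.0 | -80 -80.2 -2.4 | -77 -76.3 -0.9 | -74 -73.2 -0.7 | -71 -70.6 -0.6 | -68 -67.8 0.9 | -65 -64.8 -0.1 | -62 -63.7 -6.4 | -59 -63.5 -13.4 | -56 -63.2 -22.3 | t 17.11 tcp [584.5 115.4 101.8] F [-21.1  -7.6  18.5]
```

View pics/w2.png

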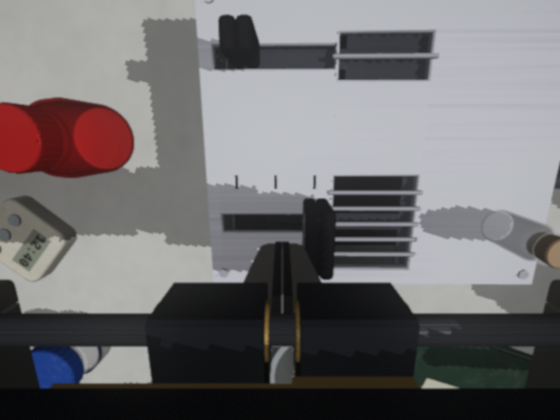

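The lever is at the third tick with force building against the hard stop: about 51.5 mm of travel since contact, and paddle at (320,238). Next I'll back off and press the button.

Run:
```python
from h import *
robot.servo_line(L(-85,-62,102),feed=80)
robot.servo_line(L(-85,-62,220),feed=200)
robot.hold(.1); i=viewer.camera_info('wrist'); snap('wrist'); print(pin('wide_damper_grip','wrist',i))
robot.movep([654,-107,150],down(yaw)); st()
robot.servo_line([654,-107,75],feed=80); b=st()['contact_force'][2]
z=75
while z>58.5:
    z-=1; robot.servo_line([654,-107,z],feed=20); o=robot.observe(); f=o['contact_force'][2]-b; print(z,round(o['tcp_pos'][2],1),round(f,1),end=' | ')
    if f>14: break
robot.hold(.2); st()
snap('scene','s2.png')
```

```text
[(0.66, [591.6, 132.0, 95.3], [317.0, 196.0])]
t 19.57 tcp [ 654.  -104.4  150.7] F [0.3 1.  0.3]
t 20.66 tcp [ 654.5 -106.9   75.6] F [-0.4 -0.2  0.6]
74 74.3 0.0 | 73 73.0 0.1 | 72 71.9 0.8 | 71 70.9 -1.8 | 70 69.9 -0.9 | 69 68.9 -0.4 | 68 67.9 -0.7 | 67 67.2 0.3 | 66 66.2 1.4 | 65 65.1 2.3 | 64 64.1 2.3 | 63 63.1 2.6 | 62 62.1 4.4 | 61 61.5 5.4 | 60 61.4 11.8 | 59 61.3 16.3 | t 24.86 tcp [ 654.2 -107.    61.3] F [-5.5 -0.9 17.2]
```

Run:
```python
from h import *
robot.servo_line([654,-107,80],feed=40); robot.servo_line([654,-107,330],feed=200)
robot.hold(.3)
i=viewer.camera_info('top'); snap('top','t2.png')
for n in ['wide_damper_grip','narrow_damper_grip','start_top','jar','vial','dropper','amber','timer']: print(n,pin(n,'top',i,2))
st()
```

```text
wide_damper_grip [(0.79, [593.0, 131.6, 96.3], [274.0, 180.0])]
narrow_damper_grip [(0.54, [523.3, 222.0, 97.4], [236.0, 209.0])]
start_top [(0.41, [654.2, -108.5, 66.0], [371.0, 159.0])]
jar [(0.95, [431.1, -64.3, -3.4], [350.0, 250.0])]
vial [(0.43, [724.8, 173.5, 72.3], [257.0, 130.0])]
dropper [(0.8, [562.9, -111.2, 1.5], [368.0, 199.0])]
amber [(0.89, [341.0, 319.6, 2.0], [199.0, 285.0]), (0.81, [419.0, 133.9, -1.1], [273.0, 255.0])]
timer [(0.85, [367.9, 24.7, 0.1], [316.0, 275.0])]
t 27.73 tcp [ 654. -107.  330.] F [-0.4  0.6  0.2]
```

View pics/s2.png

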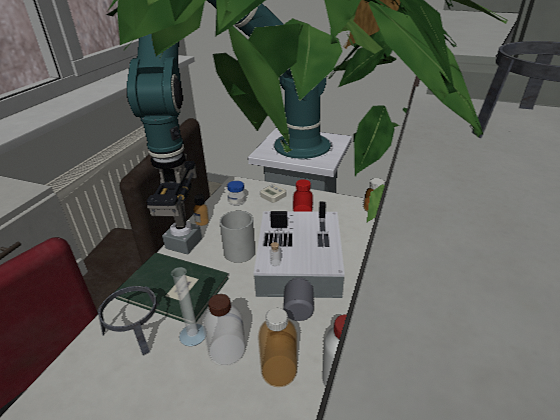

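The scene picture shows the fingers on the button at (180,230) and the broad lever fully forward at (279,219). The bystanders are upright and haven't moved.

```bash
python3 -c "
from h import *
print(robot.job_done())"
```

```text
the job is handed in; nothing more can be done
None
```

The job is handed in: the broad lever was pushed to its second stop and stayed there, then the start button was pressed right down (about 6 mm) and released; the camera check afterwards showed nothing else had moved, and no verdict came back.

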